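# Gauge an unmarked ring core

## Robot

A 7-joint arm with a two-finger parallel gripper is mounted at the origin on a cart in front of the work surface, level with it; the furniture and walls round the work are solid. World frame = base frame: x ahead of the robot, y to its left, z up, the work surface at z = 0. Lengths are in mm, angles in rad, forces in N, time in s.
With the tool pointing down it reaches from about 400 to 875 mm from the base axis. Payload 4.4 kg.
Tool frame: the origin (TCP) lies midway between the tips of the shut fingers; the grasp point (between the pads) lies ctrl.grip_depth behind it (ctrl.grip_depth is the distance from the TCP to the grasp point, in mm); z points along the fingers, y is the line along which they close (so a half turn about z gives the same grasp; the last joint's range is limited). The gripper opens to 85 mm and grips with 20 to 120 N. Pads are 22 mm wide; open, the fingers measure 114 mm over their backs; the gripper's body (76 mm by 85 mm) begins 54 mm behind the grasp point. The pads swing forward as they close: fully open they stand 13 mm farther back than shut.
Start: joints at [-1.335, 0.628, 0.038, 1.517, -0.027, 0.996, -0.02], TCP at [193.18, 620.645, 195.913] pointing down, gripper open.
Joint ranges: [-3.06, 3.06], [-0.37, 2.12], [-1.25, 1.32], [0.18, 2.47], [-1.1, 4.24], [0.23, 1.98], [-2.94, 2.94]. Speed limits (rad/s): [2.57, 2.57, 3.14, 3.14, 3.14, 3.14, 3.14].

## Interface

Orientations are given as [roll, pitch, yaw] about the fixed x, y, z axes, in that order (R = Rz(yaw) Ry(pitch) Rx(roll)).
In Python, from cell import ctrl gives the robot as it stands.
- The arm moves only by the tool carry_out, never from a script. Its argument "deltas" is one flat list of numbers, 7 for each row, row after row: the turn, a rotation vector about the tool's x, y, z in degrees, then the shift along the tool's x, y, z in m, then the closure, from -1 (fully open) to 1 (shut). In form: [wx, wy, wz, dx, dy, dz, claw, wx, wy, wz, dx, dy, dz, claw, ...]. A call has 1 to 12 rows; each row shifts and turns the commanded pose from where the row before left it, along the tool's axes as they then stand; what a row does not reach is not made up. A row lasts 1/8 s, in which the tool goes at most 62.5 mm and 10.7 degrees, less where a joint would pass 70% of its speed; a pose out of reach is approached as far as the arm can. A call with a gripper value outside its range is refused whole. The fingers move at their own pace and stop on an object; the grip force is fixed at half the most. Time passes only in rows, so rows that do not move let the fingers close. It gives the time, the measured TCP pose, the force, the opening and the grip force at its end, in the units of the state.
- ctrl.read_state(): the state, without advancing time (a new reading comes with each control period).
- ctrl.get_image(name): name is "side" or "top" or "wrist"; returns the picture (420x560x3 uint8, red, green, blue); there is no depth.
- ctrl.calibration(name): a dict with "mtx" (3x3 intrinsics, pixels), "distortion" ([k1, k2, p1, p2, k3] as OpenCV has them; the pictures are not rectified), "R" (3x3) and "t" (3): a world point X has camera coordinates R X + t. Camera axes: x right, y down, z forward; pixel columns grow to the right and rows downward; lengths in mm; the calibration is good to about 2 mm. A picture is of the moment at which its call begins: read the wrist's pose just before it. calibration takes no time and is no camera call; for the wrist camera it gives the pose at the moment of the call.
- ctrl.finish_job(): hands the job in; it is judged then, once.
The state is a dict: "clock": time; "qpos": joint angles; "qd": joint speeds; "tau": joint torques, N m; "eef_pos": TCP position; "tool_rot": TCP orientation; "force": force on the tool from outside, world axes, zero at the start; "torque": the same for the moment, N m; "width": finger opening in mm; "gripper_force": force on a finger pad.
Only numpy, scipy, OpenCV 4.12 (cv2) and the standard library are available. Lean on these libraries where they do the work, as an engineer would, in place of code of your own. Each camera call takes 0.05 s, during which the arm holds its last target. There are 200 camera calls.

## Task

Find the size of the unmarked ring core that lies alone on the left: try it flat in the stepped gauge, beginning with the smallest pocket and going up one pocket at a time, until it enters. The core is brittle: set it down slowly, press only gently, and feel about a little, since off centre it will lie on the rim even of a pocket that fits. Leave it let go and sitting fully home in the first pocket that takes it; leave the two other cores at the right and everything else on the desk where it is.

Things in the scene. Friction and masses are not known exactly. Their poses are not given: they have to be found in the camera images.
- core_a: one of three look-alike grey ring cores lying flat, 18 mm high, bore 21 mm, 40 to 100 g; outer diameters differ (33 to 41 mm), not known which has which. Origin: centre of underside, z: ring axis. The one alone at the left (start y 0.13 to 0.21) is to be gauged; the two at the right (y below -0.15) stay there
- core_b: one of three look-alike grey ring cores lying flat, 18 mm high, bore 21 mm, 40 to 100 g; outer diameters differ (33 to 41 mm), not known which has which. Origin: centre of underside, z: ring axis. The one alone at the left (start y 0.13 to 0.21) is to be gauged; the two at the right (y below -0.15) stay there
- core_c: one of three look-alike grey ring cores lying flat, 18 mm high, bore 21 mm, 40 to 100 g; outer diameters differ (33 to 41 mm), not known which has which. Origin: centre of underside, z: ring axis. The one alone at the left (start y 0.13 to 0.21) is to be gauged; the two at the right (y below -0.15) stay there
- gauge: stepped gauge fixed to the desk: four aluminium steps with one to four drilled marks on a black base of 84 x 244 mm, each with a round blind pocket. Origin: centre of underside; y runs along the row to the smallest pocket (robot's left), z up. Top face 20 mm above the desk. Pockets on the centre line, 54 mm apart, at y +81, +27, -27, -81 mm; steps 56, 62, 68, 74 mm wide along x
- pocket_1 (a point): centre of the mouth of pocket 1 (smallest), in the plane of the gauge's top face, axes as the gauge's; pocket diameter 32.2 mm, depth 8 mm, the rim crisp (hardly broken). A core enters only a pocket at least 1.2 mm wider than itself and then rests on its floor with 10 mm standing proud; on a smaller one it lies on the rim, 8 mm higher. Pressed with over 25 N the core chips
- pocket_2 (a point): centre of the mouth of pocket 2 (second), in the plane of the gauge's top face, axes as the gauge's; pocket diameter 35.2 mm, depth 8 mm, the rim crisp (hardly broken). A core enters only a pocket at least 1.2 mm wider than itself and then rests on its floor with 10 mm standing proud; on a smaller one it lies on the rim, 8 mm higher. Pressed with over 25 N the core chips
- pocket_3 (a point): centre of the mouth of pocket 3 (third), in the plane of the gauge's top face, axes as the gauge's; pocket diameter 38.2 mm, depth 8 mm, the rim crisp (hardly broken). A core enters only a pocket at least 1.2 mm wider than itself and then rests on its floor with 10 mm standing proud; on a smaller one it lies on the rim, 8 mm higher. Pressed with over 25 N the core chips
- pocket_4 (a point): centre of the mouth of pocket 4 (largest), in the plane of the gauge's top face, axes as the gauge's; pocket diameter 41.2 mm, depth 8 mm, the rim crisp (hardly broken). A core enters only a pocket at least 1.2 mm wider than itself and then rests on its floor with 10 mm standing proud; on a smaller one it lies on the rim, 8 mm higher. Pressed with over 25 N the core chips
- toroid: wound choke, copper wire on a yellow ring 67 mm across and 23 mm high, lying on the desk at the back right of the gauge; bystander. Origin: centre of the underside
- ferrule_tin: round tin with blue lid, 57 mm across, 30 mm high, at the left of the gauge; bystander. Origin: centre of the underside
- gate_board: small green circuit board on four stand-offs, 45 x 62 x 17 mm, lying at the right of the gauge; bystander. Origin: centre of the underside
- solder_reel: upright solder reel, black flanges, 52 mm across, 36 mm high, behind the right end of the gauge; bystander. Origin: centre of the underside
- capacitor: upright black capacitor can, 35 mm across, 52 mm high, at the back left; bystander. Origin: centre of the underside
Things that resemble listed ones, but are neither listed nor needed, are in the scene too. Leave any blue look-alike of the core_b alone.

How it is judged (in metres and radians):
On the way, in this order (a step that is already met when the one before it is completed fails the run):
1. the core, held, has been set against the smallest pocket (pocket 1) (((horizontal distance between core_a and pocket_1 below 0.006 m and contact force between core_a and gauge above 1 N and z of core_a in the frame of pocket_1 below 0.003 m and contact force between the fingers and core_a above 0.5 N) or (horizontal distance between core_b and pocket_1 below 0.006 m and contact force between core_b and gauge above 1 N and z of core_b in the frame of pocket_1 below 0.003 m and contact force between the fingers and core_b above 0.5 N) or (horizontal distance between core_c and pocket_1 below 0.006 m and contact force between core_c and gauge above 1 N and z of core_c in the frame of pocket_1 below 0.003 m and contact force between the fingers and core_c above 0.5 N))), for 0.1 s.
2. then against pocket 2: it has entered fully while held, or has been pressed on the rim if too large ((((horizontal distance between core_a and pocket_2 below 0.0025 m and z of core_a in the frame of pocket_2 below -0.0065 m and angle between core_a's own z axis and vertical below 0.08 rad) and contact force between the fingers and core_a above 0.5 N) or (horizontal distance between core_b and pocket_2 below 0.006 m and contact force between core_b and gauge above 1 N and z of core_b in the frame of pocket_2 below 0.003 m and contact force between the fingers and core_b above 0.5 N) or (horizontal distance between core_c and pocket_2 below 0.006 m and contact force between core_c and gauge above 1 N and z of core_c in the frame of pocket_2 below 0.003 m and contact force between the fingers and core_c above 0.5 N))), for 0.1 s.
3. a core too large for pocket 2 has gone on to pocket 3 likewise; one that fitted pocket 2 has been let go there ((((horizontal distance between core_a and pocket_2 below 0.0025 m and z of core_a in the frame of pocket_2 below -0.0065 m and angle between core_a's own z axis and vertical below 0.08 rad) and contact force between the fingers and core_a below 0.05 N) or ((horizontal distance between core_b and pocket_3 below 0.0025 m and z of core_b in the frame of pocket_3 below -0.0065 m and angle between core_b's own z axis and vertical below 0.08 rad) and contact force between the fingers and core_b above 0.5 N) or (horizontal distance between core_c and pocket_3 below 0.006 m and contact force between core_c and gauge above 1 N and z of core_c in the frame of pocket_3 below 0.003 m and contact force between the fingers and core_c above 0.5 N))), for 0.1 s.
At the end, for the whole second after the job is handed in: The core from the left sits in the first pocket that takes it: within 2.5 mm of the pocket's centre, its underside at least 6.5 mm below the gauge's top face (the pocket is 8 mm deep), tilted less than 0.08 rad, let go and at rest; the two other cores are still at the right, moved less than 20 mm ((((horizontal distance between core_a and pocket_2 below 0.0025 m and z of core_a in the frame of pocket_2 below -0.0065 m and angle between core_a's own z axis and vertical below 0.08 rad) and contact force between the fingers and core_a below 0.05 N and linear speed of core_a below 0.01 m/s and distance of each of core_b, core_c from where it was at the start of the episode below 0.02 m and world y of each of core_b, core_c below 0 m) or ((horizontal distance between core_b and pocket_3 below 0.0025 m and z of core_b in the frame of pocket_3 below -0.0065 m and angle between core_b's own z axis and vertical below 0.08 rad) and contact force between the fingers and core_b below 0.05 N and linear speed of core_b below 0.01 m/s and distance of each of core_a, core_c from where it was at the start of the episode below 0.02 m and world y of each of core_a, core_c below 0 m) or ((horizontal distance between core_c and pocket_4 below 0.0025 m and z of core_c in the frame of pocket_4 below -0.0065 m and angle between core_c's own z axis and vertical below 0.08 rad) and contact force between the fingers and core_c below 0.05 N and linear speed of core_c below 0.01 m/s and distance of each of core_a, core_b from where it was at the start of the episode below 0.02 m and world y of each of core_a, core_b below 0 m))); the robot touches nothing.
It fails at once if a core is pressed on the gauge with more than 25 N (contact force between any of core_a, core_b, core_c and gauge above 25 N).
It fails at once if a second core is disturbed (two cores moved more than 20 mm) (distance of each of core_a, core_b from where it was at the start of the episode above 0.02 m or distance of each of core_a, core_c from where it was at the start of the episode above 0.02 m or distance of each of core_b, core_c from where it was at the start of the episode above 0.02 m).
It fails at once if the wound choke, the tin, the circuit board, the solder reel or the capacitor is moved more than 20 mm (distance of any of toroid, ferrule_tin, gate_board, solder_reel, capacitor from where it was at the start of the episode above 0.02 m).
It also fails if it takes over 72 s, if anything falls off the work surface, if the arm or the gripper's body presses on something with over 40 N, if the wrist force passes 120 N, or if a joint passes its speed limit or range.

## Working session

There is one attempt and no reset: what is moved stays moved. The work goes in short steps, Python scripts to look and compute and a tool call to move; the robot and the scene stay as the last step left them, time stands still between calls to the robot, and variables do not carry over. Pictures are saved under pics/ and viewed, at most 10 in all, crops included, and the job is handed in when it is done.

Besides the shell and the picture viewer there is one more tool, called after "Call:" by a JSON object that holds its "api" and its "payload". carry_out: Moves the arm, as the interface text tells. Its arguments: {"type":"object","properties":{"deltas":{"type":"array"}},"required":["deltas"]}

```bash
mkdir -p pics; ls; python3 - <<'E'
from cell import ctrl
import cv2,numpy as np
print(ctrl.read_state(), ctrl.grip_depth)
for n in ("top","side"):
    im=ctrl.get_image(n); cv2.imwrite(f"pics/{n}0.png",im[:,:,::-1]); c=ctrl.calibration(n); print(n,{k:np.round(v,4).tolist() for k,v in c.items()})
E
```

```text
pics
{'clock': 0.0, 'qpos': array([-1.33480792,  0.62931674,  0.03845268,  1.5183462 , -0.02698723,
        0.99633966, -0.01998847]), 'qd': array([ 0.00060751,  0.00060196,  0.00021402, -0.00027806, -0.00016102,
       -0.0004759 ,  0.0019914 ]), 'tau': array([-5.44084505e-04, -5.63405156e+01,  1.22666940e+00, -1.93444616e+01,
        1.13216811e-02,  1.08885768e-02, -2.12963940e-07]), 'eef_pos': array([192.97576364, 619.96946329, 195.01539489]), 'tool_rot': array([-3.13970144e+00,  4.02698764e-05,  2.83981458e+00]), 'force': array([0.47183384, 0.6450175 , 0.16240066]), 'torque': array([ 0.01768932, -0.00890361, -0.02250911]), 'gripper_force': 0.0, 'width': 85.2537669516393} 18.700000000000003
top {'mtx': [[435.8886, 0.0, 275.3295], [0.0, 435.8886, 214.2741], [0.0, 0.0, 1.0]], 'distortion': [0.0335, 0.0, 0.0, 0.0, 0.0], 'R': [[0.0279, -0.9995, 0.0177], [-0.9926, -0.0298, -0.1177], [0.1182, -0.0143, -0.9929]], 't': [-32.7261, 563.1499, 831.4415]}
side {'mtx': [[397.2964, 0.0, 285.4895], [0.0, 397.2964, 211.1346], [0.0, 0.0, 1.0]], 'distortion': [-0.0473, 0.0, 0.0, 0.0, 0.0], 'R': [[-0.8665, -0.499, 0.0126], [-0.3252, 0.5452, -0.7727], [0.3786, -0.6736, -0.6347]], 't': [469.7683, 228.6135, 633.8006]}
```

View pics/top0.png

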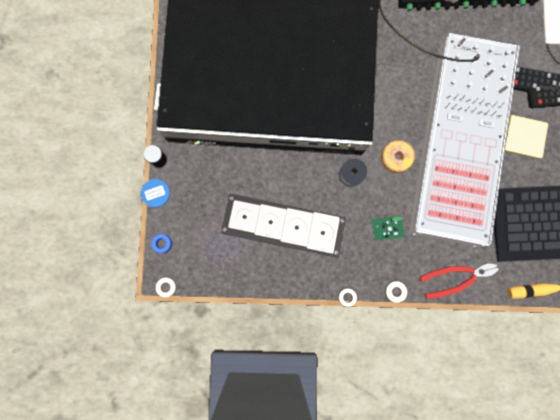

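View pics/side0.png

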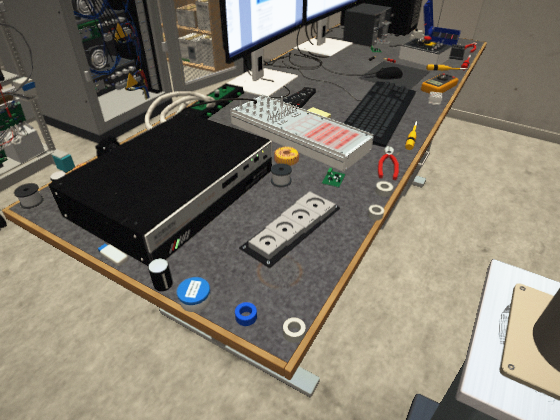

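The top view shows the left core at about (166,287), the blue ring at (161,243) and the pockets at about (245,216), (271,222), (297,227) and (323,233). In the side view the core is at (294,327) and the pockets run from (268,242) to (315,203).

```bash
cat > h.py <<'E'
from cell import ctrl
import cv2,numpy as np
from scipy.spatial.transform import Rotation as Ro
def ray(c,uv):
    p=cv2.undistortPoints(np.array([[uv]],float),c['mtx'],np.array(c['distortion']))[0,0]
    R=np.array(c['R']);t=np.array(c['t'])
    return -R.T@t, R.T@np.array([p[0],p[1],1.])
def onz(c,uv,z):
    o,d=ray(c,uv); return o+d*(z-o[2])/d[2]
def tri(obs):
    A=np.zeros((3,3));b=np.zeros(3)
    for c,uv in obs:
        o,d=ray(c,uv);d=d/np.linalg.norm(d);P=np.eye(3)-np.outer(d,d);A+=P;b+=P@o
    X=np.linalg.solve(A,b)
    r=[np.linalg.norm((np.eye(3)-np.outer(d/np.linalg.norm(d),d/np.linalg.norm(d)))@(X-o)) for o,d in (ray(*q) for q in obs)]
    return X,r
def rect(im,c,x0,y0,w,h,z,s):
    "metric view of plane z: col = (y0-y)*s , row=(x0-x)*s  (x up, y left)"
    j,i=np.meshgrid(np.arange(int(w*s)),np.arange(int(h*s)))
    P=np.stack([x0-i/s,y0-j/s,np.full(i.shape,float(z))],-1).reshape(-1,3)
    uv,_=cv2.projectPoints(P,cv2.Rodrigues(np.array(c['R']))[0],np.array(c['t'],float),c['mtx'],np.array(c['distortion']))
    m=uv.reshape(*i.shape,2).astype(np.float32)
    return cv2.remap(im,m[...,0],m[...,1],cv2.INTER_CUBIC)
def snap(n,name):
    c=ctrl.calibration(n);im=ctrl.get_image(n);cv2.imwrite(f"pics/{name}.png",im[:,:,::-1]);np.save(f"pics/{name}.npy",c,allow_pickle=True);return c,im
def todelta(target_xyz,yaw_deg):
    "delta in tool frame from the present pose to a tool-down pose"
    s=ctrl.read_state();R=Ro.from_euler('xyz',s['tool_rot'])
    T=Ro.from_euler('xyz',[np.pi,0,np.radians(yaw_deg)])
    return (R.inv()*T).as_rotvec(degrees=True), R.inv().apply(np.array(target_xyz)-s['eef_pos'])
E
python3 - <<'E'
from h import *
ct,cs=ctrl.calibration("top"),ctrl.calibration("side")
np.set_printoptions(precision=1,suppress=True)
for nm,a,b in (("core",(166,287),(294,327)),("blue",(161,243),(246,314)),("p1",(245,216),(268,242)),("p2",(271,222),(285,227)),("p3",(297,227),(300,216)),("p4",(323,233),(315,203)),("edge",(140,297),(290,372)),("tin",(155,192),(194,290))):
    print(nm,*tri([(ct,a),(cs,b)]), onz(ct,a,18))
s=ctrl.read_state();print(Ro.from_euler('xyz',s['tool_rot']).as_matrix())
cw=ctrl.calibration("wrist");R=cw['R'];o=-np.array(R).T@cw['t'];print("wristcam rel tcp (tool)",Ro.from_euler('xyz',s['tool_rot']).inv().apply(o-s['eef_pos']),cw['mtx'],np.array(R)@Ro.from_euler('xyz',s['tool_rot']).as_matrix())
E
```

```text
core [414.4 195.3  12.6] [np.float64(0.6295450468135015), np.float64(0.6295450468135598)] [415.3 194.3  18. ]
blue [500.4 211.2   7.1] [np.float64(1.6242328117761344), np.float64(1.6242328117760854)] [501.3 209.3  18. ]
p1 [559.8  44.1  10.3] [np.float64(1.587152981695405), np.float64(1.5871529816953156)] [560.4  44.4  18. ]
p2 [549.4  -8.7  15.4] [np.float64(0.7357479383234778), np.float64(0.7357479383235641)] [549.8  -8.3  18. ]
p3 [541.5 -61.7  10.7] [np.float64(0.44381504328578164), np.float64(0.4438150432857356)] [541.2 -61.   18. ]
p4 [ 530.7 -113.9   16. ] [np.float64(0.06781975231671904), np.float64(0.06781975231668934)] [ 530.6 -113.6   18. ]
edge [390.2 253.1 -18.3] [np.float64(1.9948927005133643), np.float64(1.994892700513358)] [394.8 243.6  18. ]
tin [601.1 224.9  22.6] [np.float64(2.122730322541534), np.float64(2.1227303225414667)] [603.7 227.3  18. ]
[[-1.   0.3 -0. ]
 [ 0.3  1.  -0. ]
 [ 0.  -0.  -1. ]]
wristcam rel tcp (tool) [  70.9    0.9 -177.7] [[339.1   0.  280.7]
 [  0.  339.1 206.2]
 [  0.    0.    1. ]] [[ 0.   1.   0. ]
 [-1.   0.  -0.3]
 [-0.3 -0.   1. ]]
```

```bash
python3 - <<'E'
from h import *
np.set_printoptions(precision=4,suppress=True)
for y in (180,-180+0):
    r,d=todelta([414,195,130],y);print(r/12,d/12/1000)
# per-row with turn first ten rows: simulate final if turn & shift interleaved
E
```

```text
[-0.0079 -0.0013 -1.441 ] [-0.0281 -0.0283  0.0055]
[-0.0079 -0.0013 -1.441 ] [-0.0281 -0.0283  0.0055]
```

Call:
{"api": "carry_out", "payload": {"deltas": [0,0,0,-0.0337,-0.034,0.0065,-1,0,0,0,-0.0337,-0.034,0.0065,-1,0,0,0,-0.0337,-0.034,0.0065,-1,0,0,0,-0.0337,-0.034,0.0065,-1,0,0,0,-0.0337,-0.034,0.0065,-1,0,0,0,-0.0337,-0.034,0.0065,-1,0,0,0,-0.0337,-0.034,0.0065,-1,0,0,0,-0.0337,-0.034,0.0065,-1,0,0,0,-0.0337,-0.034,0.0065,-1,0,0,0,-0.0337,-0.034,0.0065,-1,0,0,-8.6,0,0,0,-1,0,0,-8.7,0,0,0,-1]}}

```text
clock: 1.6
eef_pos: [414.0, 194.9, 130.6]
tool_rot: [-3.141, -0.001, -3.138]
force: [0.1, 0.1, -0.6]
width: 85.1
gripper_force: 0.0
```

```bash
python3 - <<'E'
from h import *
s=ctrl.read_state();print(s['clock'],s['eef_pos'],s['tool_rot'],s['qd'])
snap("wrist","w1")
E
```

```text
1.6 [413.96576647 194.89605103 130.60214456] [-3.14109710e+00 -6.52769895e-04 -3.13846343e+00] [ 0.24247468  0.00115836 -0.36771189 -0.01085577  0.28868078  0.01756704
  0.90042888]
```

View pics/w1.png

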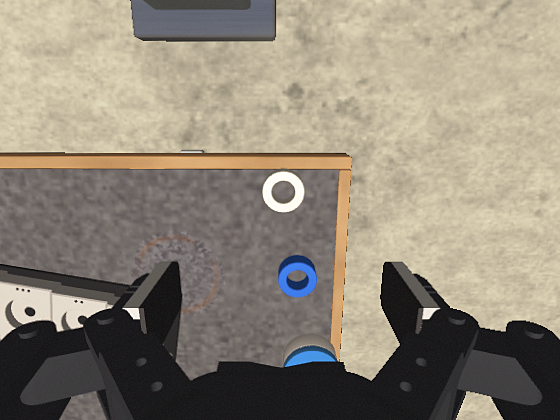

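The wrist view shows the core at (284,192) in front, the blue ring at (297,277) and the gauge to the left. The core is clear of the fingers.

```bash
cat >> h.py <<'E'
def topface(im,uv,r,z=None,c=None,lo=170):
    "centroid of filled bright, low-saturation ring near uv"
    hsv=cv2.cvtColor(im,cv2.COLOR_RGB2HSV);m=((hsv[...,2]>lo)&(hsv[...,1]<50)).astype(np.uint8)
    w=np.zeros_like(m);cv2.circle(w,tuple(int(v) for v in uv),r,1,-1);m&=w
    cs,_=cv2.findContours(m,cv2.RETR_EXTERNAL,cv2.CHAIN_APPROX_NONE);k=max(cs,key=cv2.contourArea)
    e=cv2.fitEllipse(k);return e
E
python3 - <<'E'
from h import *
np.set_printoptions(precision=2,suppress=True)
cw=np.load("pics/w1.npy",allow_pickle=True).item();im=cv2.imread("pics/w1.png")[:,:,::-1]
ct=ctrl.calibration("top");it=cv2.imread("pics/top0.png")[:,:,::-1]
cs=ctrl.calibration("side");is_=cv2.imread("pics/side0.png")[:,:,::-1]
ew=topface(im,(284,192),26);et=topface(it,(166,287),14);es=topface(is_,(294,327),18)
print(ew,et,es)
print(im[170:215:3,284].sum(1)//3)
for o in ([(cw,ew[0]),(ct,et[0])],[(cw,ew[0]),(cs,es[0])],[(cw,ew[0]),(ct,et[0]),(cs,es[0])]): print(tri(o))
print(onz(cw,ew[0],18),onz(ct,et[0],18),onz(cs,es[0],18))
for uv in ((350,158),(350,170),(338,168)): print(onz(cw,uv,0))
E
```

```text
((282.9220275878906, 191.4440460205078), (40.042457580566406, 41.30475616455078), 91.23252868652344) ((165.00680541992188, 286.84344482421875), (18.906810760498047, 19.87758445739746), 73.5674057006836) ((293.7402648925781, 326.8076477050781), (18.27253532409668, 21.816991806030273), 94.05846405029297)
[ 90 254 251 253 113 127 112 108 110 111  92 142 250 250 133]
(array([415.06, 197.92,  10.36]), [np.float64(0.1188559773289016), np.float64(0.11885597732885024)])
(array([413.15, 197.76,  17.21]), [np.float64(0.19081918078870766), np.float64(0.19081918078862012)])
(array([414.3 , 197.09,  14.91]), [np.float64(0.8108800108705775), np.float64(1.0770988753022994), np.float64(0.9398035510790439)])
[413.16 197.78  18.  ] [415.54 196.27  18.  ] [412.71 198.25  18.  ]
[385.94 258.75   0.  ]
[396.97 259.41   0.  ]
[395.17 248.28   0.  ]
```

Call:
{"api": "carry_out", "payload": {"deltas": [0,0,0.2,0.001,0.003,0.03,-1,0,0,0,0,0,0.03,-1,0,0,0,0,0,0,-1,0,0,0,0,0,0,-1]}}

```text
clock: 2.15
eef_pos: [413.2, 199.1, 71.5]
tool_rot: [3.141, 0.0, 3.138]
force: [0.5, 0.5, 0.0]
width: 85.5
gripper_force: 0.0
```

```bash
python3 - <<'E'
from h import *
np.set_printoptions(precision=2,suppress=True)
s=ctrl.read_state();print(s['clock'],s['eef_pos'],s['tool_rot'],abs(s['qd']).max())
c1=np.load("pics/w1.npy",allow_pickle=True).item();e1=(282.92,191.44)
c,im=snap("wrist","w2")
uv,_=cv2.projectPoints(np.array([[413.2,197.8,18.]]),cv2.Rodrigues(np.array(c['R']))[0],np.array(c['t'],float),c['mtx'],np.array(c['distortion']));uv=uv.ravel()
e=topface(im,uv,40);print(uv,e,onz(c,e[0],18),tri([(c1,e1),(c,e[0])]))
o=-np.array(c['R']).T@c['t']
print("dia",e[1][0]/339.1*(np.array(c['R'])@[413.2,197.8,18]+c['t'])[2],e[1][1]/339.1*(np.array(c['R'])@[413.2,197.8,18]+c['t'])[2])
E
```

```text
2.15 [413.18 199.06  71.47] [3.14 0.   3.14] 0.0171512781538552
[277.49 211.88] ((277.4873962402344, 211.76600646972656), (48.609622955322266, 50.866214752197266), 90.33219909667969) [413.11 197.8   18.  ] (array([413.31, 197.79,  17.34]), [np.float64(0.00735678706930067), np.float64(0.007356787069281336)])
dia 34.65552264140865 36.26432689362218
```

View pics/w2.png

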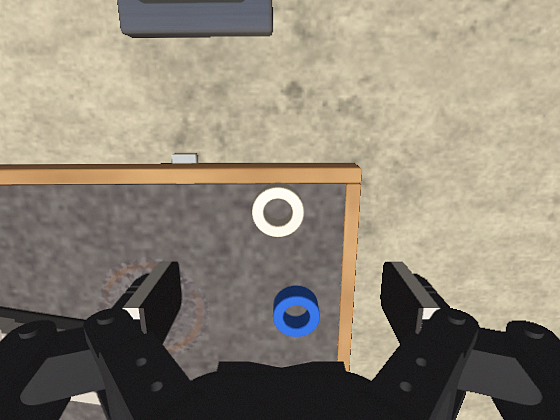

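The core is at (277,212), giving (413.2, 197.8) with its top at about 17.4 mm, which agrees with the 18 mm given. I'll zoom in on the fingers to locate the tips.

```bash
python3 - <<'E'
from h import *
im=cv2.imread("pics/w2.png")[240:360,100:240]
im=np.clip(im.astype(float)*2.5,0,255).astype(np.uint8)
cv2.imwrite("pics/w2z.png",cv2.resize(im,None,fx=5,fy=5,interpolation=cv2.INTER_CUBIC)[:600,:700])
E
```

```text
(no output)
```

View pics/w2z.png

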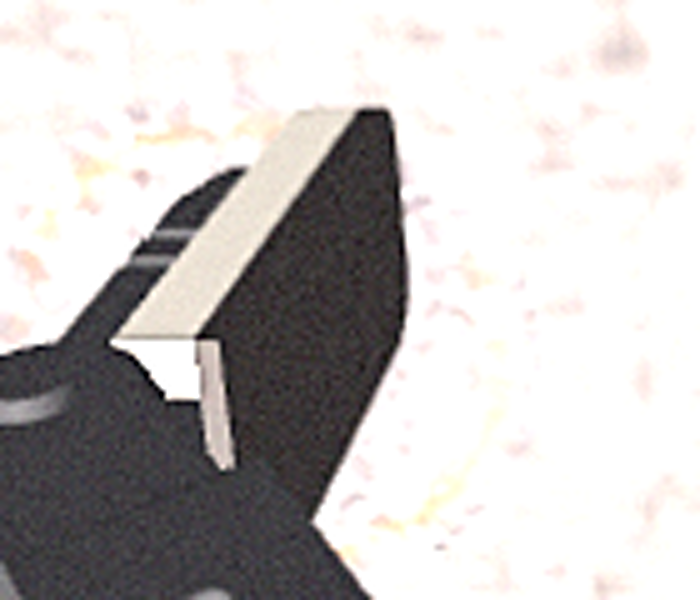

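The crop shows the left pad's face. Its tip edge runs from (171,262) to (181,304) in full-image pixels. I'll work out the tip depth exactly.

```bash
python3 - <<'E'
from h import *
np.set_printoptions(precision=3,suppress=True)
c=np.load("pics/w2.npy",allow_pickle=True).item()
s=ctrl.read_state();T=Ro.from_euler('xyz',s['tool_rot'])
o=-np.array(c['R']).T@c['t'];print(np.array(c['R'])@T.as_matrix(),T.inv().apply(o-s['eef_pos']),c['distortion'])
for uv in ((171,262),(178,262),(181,304),(139,307),(163,343)):
    o,d=ray(c,uv);o=T.inv().apply(o-s['eef_pos']);d=T.inv().apply(d)
    for y in (-42.6,): k=(y-o[1])/d[1];print(uv,o+k*d, "at z=-13:",o+d*(-13-o[2])/d[2])
c2,im=snap("side","s2")
uv,_=cv2.projectPoints(s['eef_pos'][None],cv2.Rodrigues(np.array(c2['R']))[0],np.array(c2['t'],float),c2['mtx'],np.array(c2['distortion']));u,v=uv.ravel();print(u,v)
x,y=int(u),int(v);k=im[y-70:y+50,x-70:x+70][:,:,::-1];k=cv2.resize(np.clip(k*1.5,0,255).astype(np.uint8),None,fx=5,fy=5);cv2.imwrite("pics/s2z.png",k)
E
```

```text
[[ 0.001  1.     0.001]
 [-0.961  0.001 -0.275]
 [-0.275 -0.001  0.961]] [  70.798    0.979 -177.526] [-0.019  0.     0.     0.     0.   ]
(171, 262) [ 12.565 -42.6   -54.638] at z=-13: [ -7.166 -57.366 -13.   ]
(178, 262) [  8.595 -42.6   -46.239] at z=-13: [ -7.154 -53.633 -13.   ]
(181, 304) [-10.883 -42.6   -47.43 ] at z=-13: [-32.501 -54.133 -13.   ]
(139, 307) [ 12.462 -42.6   -86.399] at z=-13: [-34.526 -77.702 -13.   ]
(163, 343) [-12.225 -42.6   -71.515] at z=-13: [-58.05  -66.654 -13.   ]
293.8926407448935 306.7054904674203
```

View pics/s2z.png

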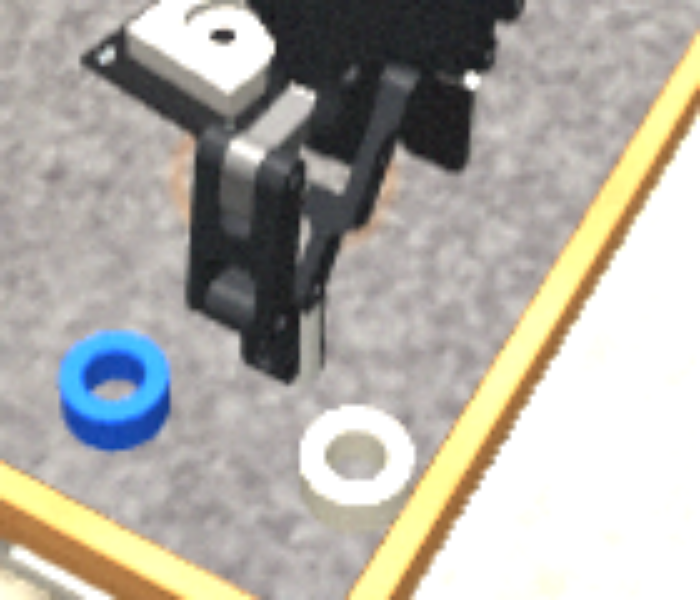

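The side crop shows the near finger's tip at about (281,312) in full-image pixels, to the upper left of the core, with the lip flush.

```bash
python3 - <<'E'
from h import *
np.set_printoptions(precision=1,suppress=True)
c=ctrl.calibration("side");s=ctrl.read_state();p=s['eef_pos']
for uv in ((281,312),(283,311),(271,307),(287,310)):
    o,d=ray(c,uv)
    for y in (p[1]+42.6,p[1]+57): k=(y-o[1])/d[1];print(uv,o+k*d-p)
E
```

```text
(281, 312) [-1.9 42.6 37.7]
(281, 312) [-10.2  57.   60.3]
(283, 311) [-5.1 42.6 42.2]
(283, 311) [-13.3  57.   64.6]
(271, 307) [14.6 42.6 38. ]
(271, 307) [ 5.5 57.  60.6]
(287, 310) [-11.4  42.6  48.8]
(287, 310) [-19.3  57.   70.9]
```

```bash
python3 - <<'E'
from h import *
np.set_printoptions(precision=1,suppress=True)
c=ctrl.calibration("side");w=np.load("pics/w2.npy",allow_pickle=True).item();p=ctrl.read_state()['eef_pos']
for a in ((383,262),(390,262)):
  for b in ((287,310),(285,310),(283,311)):
    X,r=tri([(w,a),(c,b)]);print(a,b,X-p,r[0])
E
```

```text
(383, 262) (287, 310) [-11.1  43.   49.8] 0.6234208208769941
(383, 262) (285, 310) [-9.1 43.6 48. ] 0.38313225880558954
(383, 262) (283, 311) [-7.  44.6 44.8] 0.9342463434776157
(390, 262) (287, 310) [-12.3  44.9  52.6] 0.47199063093809573
(390, 262) (285, 310) [-10.3  45.5  50.9] 0.5305959349591062
(390, 262) (283, 311) [-8.3 46.6 47.8] 1.0818112184219555
```

Call:
{"api": "carry_out", "payload": {"deltas": [0,0,0,0,-0.001,0,-0.1,0,0,0,0,0,0,-0.1,0,0,0,0,0,0,-0.1,0,0,0,0,0,0,-0.1]}}

```text
clock: 2.75
eef_pos: [412.9, 197.9, 71.0]
tool_rot: [3.142, 0.0, 3.138]
force: [-0.1, -0.5, -0.3]
width: 46.9
gripper_force: 0.0
```

```bash
python3 - <<'E'
from h import *
s=ctrl.read_state();print(s['clock'],s['eef_pos'],s['width'])
c,im=snap("wrist","w3")
k=im[180:330,180:380][:,:,::-1];k=cv2.resize(np.clip(k*1.8,0,255).astype(np.uint8),None,fx=4,fy=4);cv2.imwrite("pics/w3z.png",k)
E
```

```text
2.75 [412.89532659 197.86100305  70.95645819] 46.89660015615833
```

View pics/w3z.png

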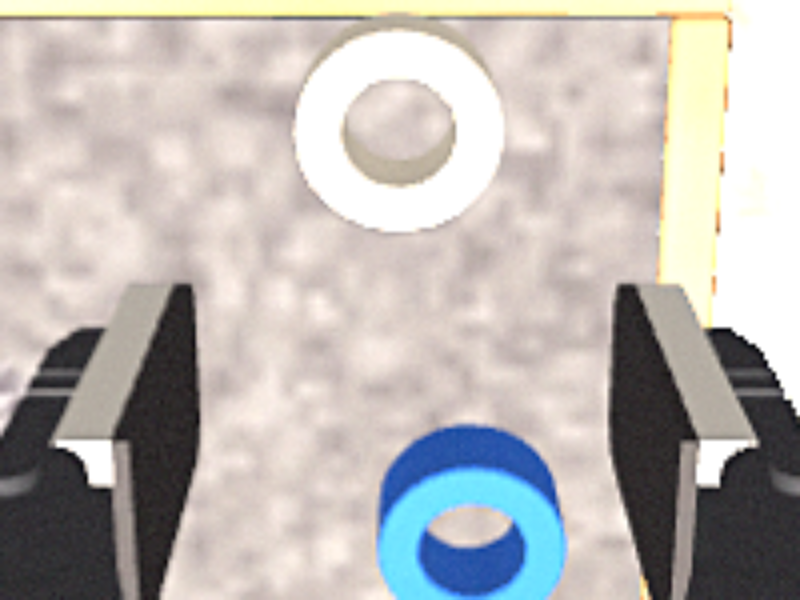

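At 46.9 mm opening, the tip inner edges sit at columns 227 and 334 (row 251), which puts the tips about 40 mm behind the reported TCP. That is farther than the text implies, so I'll descend in stages and check.

Call:
{"api": "carry_out", "payload": {"deltas": [0,0,0.1,0,0,0.025,-0.1,0,0,0,0,0,0.02,-0.1,0,0,0,0,0,0,-0.1,0,0,0,0,0,0,-0.1]}}

```text
clock: 3.3
eef_pos: [413.1, 198.0, 26.3]
tool_rot: [3.141, 0.0, 3.136]
force: [0.3, 0.4, 0.5]
width: 46.6
gripper_force: 0.0
```

```bash
python3 - <<'E'
from h import *
s=ctrl.read_state();print(s['clock'],s['eef_pos'],s['tool_rot'])
c,im=snap("wrist","w4");cs,ims=snap("side","s4")
a=im[150:300,180:380][:,:,::-1];a=cv2.resize(np.clip(a*1.6,0,255).astype(np.uint8),None,fx=3,fy=3)
b=ims[250:370,240:340][:,:,::-1];b=cv2.resize(np.clip(b*1.5,0,255).astype(np.uint8),None,fx=2,fy=3.75)
b=cv2.resize(ims[250:350,240:340][:,:,::-1],(200*2+50,450));b=np.clip(b*1.5,0,255).astype(np.uint8)
k=np.zeros((450,800,3),np.uint8);k[:,:450]=a[:,75:525];k[:,450:]=cv2.resize(b,(450,450))[:,50:400]
cv2.imwrite("pics/c4.png",k)
E
```

```text
3.3 [413.079091   197.97637104  26.28916167] [3.14137578e+00 2.87944613e-04 3.13649177e+00]
```

View pics/c4.png

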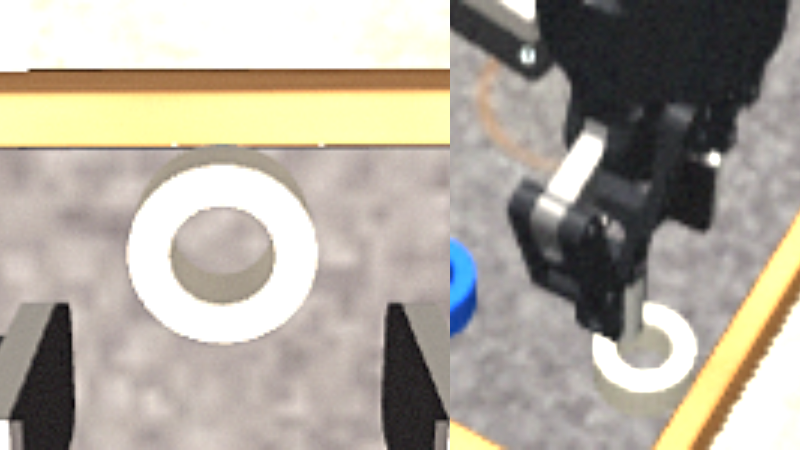

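The wrist crop shows the core centred between the pads, and the scale suggests the tips are still about 48 mm above its top. That contradicts the text. Going to the TCP height the text implies and closing there will show which is right, and it does no harm either way.

Call:
{"api": "carry_out", "payload": {"deltas": [0,0,0.2,0,0,0.01,-0.1,0,0,0,0,0,0.008,-0.1,0,0,0,0,0,0,-0.1,0,0,0,0,0,0,0.1,0,0,0,0,0,0,0.2,0,0,0,0,0,0,0.3,0,0,0,0,0,0,0.3]}}

```text
clock: 4.28
eef_pos: [413.0, 197.9, 8.0]
tool_rot: [3.141, 0.0, 3.133]
force: [-0.3, -0.3, 0.0]
width: 30.1
gripper_force: 0.0
```

It closed to 30 mm without touching anything, so the tips are indeed above the core. I'll touch the core's top gently at this width to get the tip height exactly.

Call:
{"api": "carry_out", "payload": {"deltas": [0,0,-0.4,0,0,0.01,0.3,0,0,0,0,0,0.01,0.3,0,0,0,0,0,0,0.3,0,0,0,0,0,0,0.3]}}

```text
clock: 4.78
eef_pos: [412.2, 197.2, -11.0]
tool_rot: [-3.14, -0.002, 3.14]
force: [-0.5, -0.2, -0.3]
width: 29.9
gripper_force: 0.0
```

Call:
{"api": "carry_out", "payload": {"deltas": [0,0,0,0,0,0.002,0.3,0,0,0,0,0,0.001,0.3,0,0,0,0,0,0,0.3]}}

```text
clock: 5.15
eef_pos: [412.6, 197.5, -13.8]
tool_rot: [-3.141, -0.001, 3.14]
force: [0.2, -0.2, 0.4]
width: 30.0
gripper_force: 0.0
```

Call:
{"api": "carry_out", "payload": {"deltas": [0,0,0,0,0,0.001,0.3,0,0,0,0,0,0.001,0.3,0,0,0,0,0,0,0.3]}}

```text
clock: 5.52
eef_pos: [412.5, 197.4, -15.9]
tool_rot: [-3.14, -0.001, 3.14]
force: [0.6, 0.3, 0.3]
width: 29.9
gripper_force: 0.0
```

Call:
{"api": "carry_out", "payload": {"deltas": [0,0,0,0,0,0.001,0.3,0,0,0,0,0,0,0.3]}}

```text
clock: 5.78
eef_pos: [412.5, 197.3, -16.9]
tool_rot: [-3.14, -0.001, 3.14]
force: [0.4, 0.3, -0.3]
width: 29.7
gripper_force: 0.0
```

Call:
{"api": "carry_out", "payload": {"deltas": [0,0,0,0,0,0.001,0.3,0,0,0,0,0,0,0.3]}}

```text
clock: 6.02
eef_pos: [412.6, 197.4, -17.8]
tool_rot: [-3.14, -0.001, 3.14]
force: [-0.6, 0.7, 1.9]
width: 30.1
gripper_force: 0.7
```

Call:
{"api": "carry_out", "payload": {"deltas": [0,0,0,0,0,0.001,0.3,0,0,0,0,0,0,0.3]}}

```text
clock: 6.28
eef_pos: [412.6, 197.4, -17.9]
tool_rot: [-3.14, -0.0, 3.14]
force: [-2.1, -0.8, 13.5]
width: 30.1
gripper_force: 6.8
```

Contact came at TCP z = -17.8, so the tips stand 36 mm behind the TCP. I'll lift, open and grip with the tips about 11 mm above the desk.

Call:
{"api": "carry_out", "payload": {"deltas": [0,0,0,0,0,-0.009,0.3,0,0,0,-0.0006,0.0004,0,-0.1,0,0,0,0,0,0,-0.1,0,0,0,0,0,0,-0.1,0,0,0,0,0,0.008,-0.1,0,0,0,0,0,0.0078,-0.1,0,0,0,0,0,0,-0.1]}}

```text
clock: 7.15
eef_pos: [412.6, 197.5, -26.2]
tool_rot: [-3.14, -0.003, 3.14]
force: [-0.6, -0.8, 0.8]
width: 46.8
gripper_force: 0.0
```

Call:
{"api": "carry_out", "payload": {"deltas": [0,0,0,0,0,0,0.1,0,0,0,0,0,0,0.3,0,0,0,0,0,0,0.6,0,0,0,0,0,0,0.6,0,0,0,0,0,0,0.6]}}

```text
clock: 7.78
eef_pos: [413.1, 197.7, -25.2]
tool_rot: [-3.14, -0.001, 3.14]
force: [-1.1, 0.2, 7.2]
width: 34.1
gripper_force: 59.7
```

Call:
{"api": "carry_out", "payload": {"deltas": [0,0,0,0,0,-0.01,0.6,0,0,0,0,0,-0.04,0.6,0,0,0,0,0,-0.045,0.6,0,0,0,0,0,-0.045,0.6,0,0,0,-0.031,-0.039,0,0.6,0,0,0,-0.031,-0.039,0,0.6,0,0,0,-0.031,-0.039,0,0.6,0,0,0,-0.031,-0.039,0,0.6,0,0,0,-0.031,-0.039,0,0.6,0,0,0,-0.031,-0.039,0,0.6,0,0,0,0,0,0,0.6,0,0,0,0,0,0,0.6]}}

```text
clock: 9.28
eef_pos: [598.2, -35.8, 114.5]
tool_rot: [-3.141, -0.002, 3.14]
force: [-0.6, 1.0, 0.0]
width: 34.0
gripper_force: 60.0
```

```bash
python3 - <<'E'
from h import *
s=ctrl.read_state();print(s['clock'],s['eef_pos'],s['tool_rot'],s['width'],s['force'],abs(s['qd']).max())
snap("wrist","w5")
E
```

```text
9.275 [598.18879618 -35.81415897 114.5496175 ] [-3.14130736e+00 -2.03470057e-03  3.14004907e+00] 33.96391375552503 [-0.58877355  1.01725316  0.03327318] 0.02349748310215146
```

View pics/w5.png

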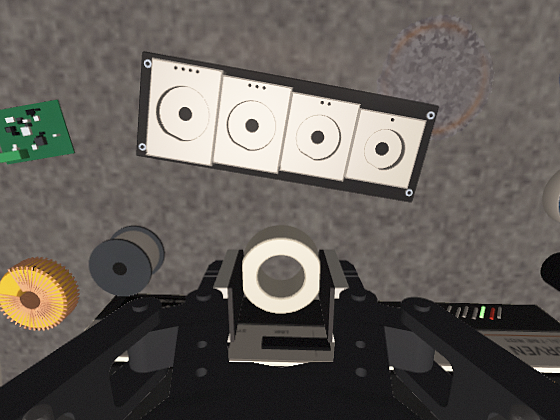

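The wrist view shows the four pockets at (384,149), (318,137), (252,125) and (183,112), with one to four marks. The core is held level at (281,272).

```bash
cat > g.py <<'E'
from h import *
from scipy.optimize import least_squares
np.set_printoptions(precision=2,suppress=True)
def holes(im,uvs,r=10):
    g=cv2.cvtColor(np.ascontiguousarray(im),cv2.COLOR_RGB2GRAY).astype(float);out=[]
    for u,v in uvs:
        Y,X=np.mgrid[v-r:v+r+1,u-r:u+r+1];w=np.clip(140-g[v-r:v+r+1,u-r:u+r+1],0,None)
        out.append(((w*X).sum()/w.sum(),(w*Y).sum()/w.sum()))
    return np.array(out)
def fit(c,uv,zfree=False):
    k=np.array([81,27,-27,-81.])
    def res(p):
        z=p[3] if zfree else 12.
        P=np.array([[p[0]-np.sin(p[2])*q,p[1]+np.cos(p[2])*q,z] for q in k])
        pr,_=cv2.projectPoints(P,cv2.Rodrigues(np.array(c['R']))[0],np.array(c['t'],float),c['mtx'],np.array(c['distortion']))
        return (pr.reshape(-1,2)-uv).ravel()
    s=least_squares(res,[545,-35,-.18]+([12.] if zfree else []));return s.x,s.fun
E
python3 - <<'E'
from g import *
c=np.load("pics/w5.npy",allow_pickle=True).item();im=cv2.imread("pics/w5.png")[:,:,::-1].copy()
uv=holes(im,[(382,149),(318,137),(252,126),(185,114)]);print(uv)
for zf in (0,1): print(fit(c,uv,zf))
it=cv2.imread("pics/top0.png")[:,:,::-1].copy();ct=ctrl.calibration("top");ut=holes(it,[(245,216),(271,222),(297,227),(323,233)],4)
for zf in (0,1): print(fit(ct,ut,zf))
x,_=fit(c,uv)
for q in (81,27,-27,-81): print(x[0]-np.sin(x[2])*q,x[1]+np.cos(x[2])*q)
s=ctrl.read_state();e=topface(im,(281,272),45);print(e,onz(c,e[0],s['eef_pos'][2]+43)-s['eef_pos'])
# check rims: rectify at z=20
gx=x[0];r=rect(im,c,610,70,200,120,20,5);cv2.imwrite("pics/rect5.png",r[:,:,::-1])
# outline check at z=20 of bright mask
m=(r.min(2)>150).astype(np.uint8);cs,_=cv2.findContours(m,cv2.RETR_EXTERNAL,cv2.CHAIN_APPROX_NONE)
for k in cs:
    if cv2.contourArea(k)>40000/4:
        b=cv2.minAreaRect(k);print("step",610-b[0][1]/5,70-b[0][0]/5,np.array(b[1])/5,b[2])
E
```

```text
[[381.48 148.23]
 [317.36 136.68]
 [251.61 125.01]
 [184.78 113.35]]
(array([544.47, -31.69,  -0.17]), array([ 0.13, -0.01, -0.12,  0.01, -0.06,  0.03,  0.05, -0.03]))
(array([544.48, -31.69,  -0.17,  11.93]), array([ 0.11, -0.01, -0.13,  0.01, -0.05,  0.03,  0.08, -0.03]))
(array([546.2 , -33.14,  -0.17]), array([ 0.04, -0.01, -0.01,  0.01, -0.08,  0.  ,  0.06, -0.  ]))
(array([546.2 , -33.14,  -0.17,  12.  ]), array([ 0.04, -0.01, -0.01,  0.01, -0.08,  0.  ,  0.06, -0.  ]))
558.3909787192624 48.107334326447926
549.1134118686495 -5.0897215444591275
539.8358450180364 -58.28677741536619
530.5582781674234 -111.48383328627324
((280.66241455078125, 275.2154235839844), (75.06607818603516, 79.41895294189453), 90.10102844238281) [-0.18  0.27 43.  ]
step 530.8900085449219 -110.35712890625001 [51.65 73.13] 9.50219440460205
step 549.1233215332031 -5.375506591796878 [160.78  67.21] 9.904183387756348
```

Call:
{"api": "carry_out", "payload": {"deltas": [0,0,0,0.0132,0.028,0,0.6,0,0,0,0.0132,0.028,0,0.6,0,0,0,0.0132,0.0278,0,0.6,0,0,0,0,0,0.035,0.6,0,0,0,0,0,0.035,0.6,0,0,0,0,0,0.03,0.6,0,0,0,0,0,0.01,0.6,0,0,0,0,0,0,0.6,0,0,0,0,0,0,0.6]}}

```text
clock: 10.45
eef_pos: [560.1, 48.0, 5.6]
tool_rot: [-3.141, 0.001, 3.141]
force: [0.6, 0.3, -0.1]
width: 33.7
gripper_force: 60.0
```

Call:
{"api": "carry_out", "payload": {"deltas": [0,0,0,0.0015,0,0.004,0.6,0,0,0,0,0,0.004,0.6,0,0,0,0,0,0,0.6,0,0,0,0,0,0,0.6]}}

```text
clock: 10.95
eef_pos: [557.8, 47.4, -3.6]
tool_rot: [-3.14, -0.001, 3.14]
force: [0.5, -0.2, -1.0]
width: 33.7
gripper_force: 60.0
```

Call:
{"api": "carry_out", "payload": {"deltas": [0,0,0,0,0,0.001,0.6,0,0,0,0,0,0,0.6]}}

```text
clock: 11.2
eef_pos: [557.7, 47.3, -4.7]
tool_rot: [-3.14, -0.001, 3.14]
force: [-0.1, 0.4, -1.2]
width: 34.0
gripper_force: 60.0
```

Call:
{"api": "carry_out", "payload": {"deltas": [0,0,0,0,0,0.0008,0.6,0,0,0,0,0,0,0.6]}}

```text
clock: 11.45
eef_pos: [557.9, 47.4, -5.1]
tool_rot: [-3.14, -0.001, 3.14]
force: [-0.5, -1.0, 3.2]
width: 33.5
gripper_force: 60.4
```

Contact came exactly at the expected rim height. I'll feel about a little around the centre under light pressure.

Call:
{"api": "carry_out", "payload": {"deltas": [0,0,0,0,0,0.0003,0.6,0,0,0,-0.0006,0.0005,0,0.6,0,0,0,0,0,0,0.6,0,0,0,-0.0006,0,0,0.6,0,0,0,0,0.0006,0,0.6,0,0,0,0.0006,0,0,0.6,0,0,0,0.0006,0,0,0.6,0,0,0,0,-0.0006,0,0.6,0,0,0,0,-0.0006,0,0.6,0,0,0,-0.0006,0,0,0.6,0,0,0,0,0.0006,0,0.6,0,0,0,0,0,0,0.6]}}

```text
clock: 12.95
eef_pos: [557.9, 47.4, -5.2]
tool_rot: [-3.139, -0.002, 3.14]
force: [-2.6, -0.8, 6.8]
width: 33.6
gripper_force: 60.9
```

Call:
{"api": "carry_out", "payload": {"deltas": [0,0,0,0,0,-0.008,0.6,0,0,0,0.003,-0.0177,0,0.6,0,0,0,0.003,-0.0177,0,0.6,0,0,0,0.003,-0.0177,0,0.6,0,0,0,0,0,0,0.6,0,0,0,0,0,0,0.6,0,0,0,0,0,0,0.6]}}

```text
clock: 13.82
eef_pos: [549.5, -4.1, 2.4]
tool_rot: [-3.141, -0.001, 3.141]
force: [0.4, -0.7, -0.1]
width: 33.5
gripper_force: 60.0
```

Call:
{"api": "carry_out", "payload": {"deltas": [0,0,0,0.0002,-0.001,0.003,0.6,0,0,0,0,0,0.0033,0.6,0,0,0,0,0,0,0.6,0,0,0,0,0,0,0.6]}}

```text
clock: 14.32
eef_pos: [549.1, -6.1, -4.0]
tool_rot: [-3.14, -0.001, 3.14]
force: [0.6, -0.3, -0.3]
width: 33.9
gripper_force: 60.0
```

Call:
{"api": "carry_out", "payload": {"deltas": [0,0,0,0,0,0.001,0.6,0,0,0,0,0,0,0.6]}}

```text
clock: 14.58
eef_pos: [549.1, -6.3, -5.0]
tool_rot: [-3.14, -0.001, 3.14]
force: [-0.1, -1.1, -1.0]
width: 33.8
gripper_force: 60.0
```

Call:
{"api": "carry_out", "payload": {"deltas": [0,0,0,0,0,0.0006,0.6,0,0,0,0,0,0,0.6]}}

```text
clock: 14.82
eef_pos: [549.1, -6.2, -5.4]
tool_rot: [-3.14, -0.001, 3.14]
force: [-0.5, 0.3, 2.3]
width: 33.9
gripper_force: 60.3
```

Call:
{"api": "carry_out", "payload": {"deltas": [0,0,0,-0.0002,0.0006,0,0.6,0,0,0,0,0.0006,0,0.6,0,0,0,0,0,0,0.6]}}

```text
clock: 15.2
eef_pos: [549.0, -6.1, -5.5]
tool_rot: [-3.139, -0.002, 3.139]
force: [-1.6, -2.8, 5.4]
width: 33.8
gripper_force: 60.6
```

Call:
{"api": "carry_out", "payload": {"deltas": [0,0,0,0,0,0.0003,0.6,0,0,0,0,0,0,0.6]}}

```text
clock: 15.45
eef_pos: [549.0, -6.1, -5.5]
tool_rot: [-3.139, -0.002, 3.139]
force: [-2.9, -3.6, 7.0]
width: 33.8
gripper_force: 60.9
```

Call:
{"api": "carry_out", "payload": {"deltas": [0,0,0,0,0,-0.0015,0.6,0,0,0,0,0,0,0.6,0,0,0,0,0,0,0.6]}}

```text
clock: 15.82
eef_pos: [549.4, -4.3, -4.6]
tool_rot: [-3.141, -0.001, 3.141]
force: [-0.2, -0.1, -1.1]
width: 33.6
gripper_force: 60.0
```

Call:
{"api": "carry_out", "payload": {"deltas": [0,0,0,0,-0.0006,0,0.6,0,0,0,0,0,0.0006,0.6,0,0,0,0,0,0.0006,0.6,0,0,0,0,0,0,0.6]}}

```text
clock: 16.32
eef_pos: [549.3, -5.6, -5.3]
tool_rot: [-3.14, -0.001, 3.14]
force: [-1.0, -0.4, 2.9]
width: 33.8
gripper_force: 60.4
```

Call:
{"api": "carry_out", "payload": {"deltas": [0,0,0,0,0,0.0004,0.6,0,0,0,0,0,0,0.6]}}

```text
clock: 16.58
eef_pos: [549.3, -5.6, -5.4]
tool_rot: [-3.14, -0.001, 3.14]
force: [-2.3, -1.3, 6.9]
width: 33.9
gripper_force: 60.8
```

Call:
{"api": "carry_out", "payload": {"deltas": [0,0,4,0,0.0004,0,0.6,0,0,-4,0,0,0,0.6,0,0,4,0.0004,0,0,0.6,0,0,-4,0,0.0004,0,0.6,0,0,4,-0.0004,0,0,0.6,0,0,-4,-0.0004,0,0,0.6,0,0,0,0,0,0,0.6]}}

```text
clock: 17.45
eef_pos: [550.7, -4.7, -5.3]
tool_rot: [-3.141, 0.001, 3.141]
force: [-0.4, -0.9, 6.1]
width: 34.1
gripper_force: 60.7
```

Call:
{"api": "carry_out", "payload": {"deltas": [0,0,4,0.0005,-0.0003,0,0.6,0,0,-4,0.0005,0,0,0.6,0,0,0,0,0,0,0.6]}}

```text
clock: 17.82
eef_pos: [550.3, -4.7, -5.3]
tool_rot: [-3.141, 0.002, 3.14]
force: [1.9, 0.5, 4.8]
width: 33.7
gripper_force: 60.6
```

Call:
{"api": "carry_out", "payload": {"deltas": [0,0,4,0.0004,0,0,0.6,0,0,-4,0,0,0,0.6,0,0,0,0,0,0,0.6]}}

```text
clock: 18.2
eef_pos: [549.5, -4.8, -5.4]
tool_rot: [-3.141, 0.001, 3.139]
force: [0.7, 0.6, 6.2]
width: 34.1
gripper_force: 60.7
```

Call:
{"api": "carry_out", "payload": {"deltas": [0,0,4,0,-0.0004,0,0.6,0,0,-4,0,-0.0004,0,0.6,0,0,4,0.0005,0,0,0.6,0,0,-4,0,0.0004,0,0.6,0,0,4,0,0.0004,0,0.6,0,0,-4,0,0.0004,0,0.6,0,0,0,0,0,0,0.6]}}

```text
clock: 19.08
eef_pos: [549.0, -5.8, -5.5]
tool_rot: [-3.139, 0.001, 3.138]
force: [1.3, -3.1, 4.3]
width: 34.0
gripper_force: 60.6
```

Call:
{"api": "carry_out", "payload": {"deltas": [0,0,4,0.0005,0,0,0.6,0,0,-4,0,-0.0004,0,0.6,0,0,4,0,-0.0004,0,0.6,0,0,-4,0,-0.0004,0,0.6,0,0,0,0,0,0,0.6]}}

```text
clock: 19.7
eef_pos: [548.8, -6.0, -5.5]
tool_rot: [-3.141, 0.001, 3.138]
force: [2.7, -2.3, 5.0]
width: 34.1
gripper_force: 60.6
```

No entry so far. The core may have shifted in the grip, so I'll go back to the viewing pose and measure again.

Call:
{"api": "carry_out", "payload": {"deltas": [0,0,0,0,0,-0.02,0.6,0,0,0,0,0,-0.04,0.6,0,0,0,-0.025,-0.015,-0.03,0.6,0,0,0,-0.025,-0.015,-0.03,0.6,0,0,0,0,0,0,0.6,0,0,0,0,0,0,0.6,0,0,0,0,0,0,0.6]}}

```text
clock: 20.58
eef_pos: [595.5, -35.1, 112.7]
tool_rot: [-3.141, -0.005, 3.141]
force: [-0.8, 0.1, -0.5]
width: 33.6
gripper_force: 60.0
```

```bash
python3 - <<'E'
from g import *
for n in ("w5","w6"):
    if n=="w6":
        s=ctrl.read_state();print(s['clock'],s['eef_pos'],s['tool_rot'],s['width']);p=s['eef_pos'];c,im=snap("wrist",n);im=im.copy()
    else: p=np.array([598.19,-35.81,114.55]);c=np.load("pics/w5.npy",allow_pickle=True).item();im=cv2.imread("pics/w5.png")[:,:,::-1].copy()
    P=np.array([[558.39,48.11,12],[549.11,-5.09,12],[539.84,-58.29,12],[530.56,-111.48,12.]])
    pr,_=cv2.projectPoints(P,cv2.Rodrigues(np.array(c['R']))[0],np.array(c['t'],float),c['mtx'],np.array(c['distortion']))
    uv=holes(im,pr.reshape(-1,2).round().astype(int));x,f=fit(c,uv);print(n,x,abs(f).max())
    e=topface(im,(281,272),45);d=.961*(177.5-43)+.275*70.8
    print(e,onz(c,e[0],p[2]+43)-p,np.array(e[1])*d/339.1)
    hsv=cv2.cvtColor(im,cv2.COLOR_RGB2HSV)
    for lo in (120,150,170,200,230):
        m=((hsv[...,2]>lo)&(hsv[...,1]<60)).astype(np.uint8);w=np.zeros_like(m);cv2.circle(w,(281,274),43,1,-1);m&=w
        cs,h=cv2.findContours(m,cv2.RETR_CCOMP,cv2.CHAIN_APPROX_NONE);k=sorted(cs,key=cv2.contourArea)[-2:]
        print(lo,[(np.round(cv2.fitEllipse(q)[0],1),np.round(cv2.fitEllipse(q)[1],1)) for q in k if len(q)>5])
E
```

```text
w5 [544.47 -31.69  -0.17] 0.13154717982934017
((280.66241455078125, 275.2154235839844), (75.06607818603516, 79.41895294189453), 90.10102844238281) [-0.26  1.05 43.  ] [32.92 34.83]
120 [(array([280.6, 276. ]), array([42.6, 47.5])), (array([280.6, 275.1]), array([76.2, 80.1]))]
150 [(array([280.6, 276. ]), array([43.6, 48.5])), (array([280.6, 275.2]), array([75.6, 79.6]))]
170 [(array([280.5, 276.1]), array([44. , 48.6])), (array([280.7, 275.2]), array([75.1, 79.4]))]
200 [(array([280.6, 276.3]), array([44.8, 49.4])), (array([280.6, 275.3]), array([74.3, 79. ]))]
230 [(array([280.5, 276.7]), array([46.2, 51.1])), (array([280.6, 275.8]), array([73. , 78.4]))]
20.575 [595.46 -35.09 112.69] [-3.14 -0.    3.14] 33.60631471385751
w6 [544.49 -31.64  -0.17] 0.1783433240888712
((280.66168212890625, 275.2248229980469), (75.11970520019531, 79.4544906616211), 89.95884704589844) [-0.17  1.04 43.  ] [32.95 34.85]
120 [(array([280.6, 276. ]), array([42.7, 47.6])), (array([280.6, 275.1]), array([76.4, 80.1]))]
150 [(array([280.5, 276. ]), array([43.6, 48.4])), (array([280.6, 275.2]), array([75.6, 79.6]))]
170 [(array([280.5, 276.1]), array([44.1, 48.6])), (array([280.7, 275.2]), array([75.1, 79.5]))]
200 [(array([280.6, 276.3]), array([44.8, 49.4])), (array([280.5, 275.3]), array([74.3, 79. ]))]
230 [(array([280.5, 276.7]), array([46.2, 51. ])), (array([280.6, 275.8]), array([73. , 78.4]))]
```

The core hasn't moved in the grip. The wrist camera carries a bias of about 1 mm in y, seen in the finger midline, so the true target is TCP (549.3, -6.1).

Call:
{"api": "carry_out", "payload": {"deltas": [0,0,0,0.023,0.0145,0.03,0.6,0,0,0,0.023,0.0145,0.03,0.6,0,0,0,0,0,0.035,0.6,0,0,0,0,0,0.01,0.6,0,0,0,0,0,0,0.6,0,0,0,0,0,0,0.6,0,0,0,0,0,0,0.6,0,0,0,0,0,0,0.6]}}

```text
clock: 21.62
eef_pos: [551.9, -7.1, 9.8]
tool_rot: [-3.14, 0.0, 3.14]
force: [1.1, 0.2, -0.4]
width: 33.8
gripper_force: 60.0
```

Call:
{"api": "carry_out", "payload": {"deltas": [0,0,0,0.0025,0.001,0.007,0.6,0,0,0,0,0,0.006,0.6,0,0,0,0,0,0,0.6,0,0,0,0,0,0,0.6,0,0,0,0,0,0,0.6]}}

```text
clock: 22.25
eef_pos: [548.9, -5.9, -3.9]
tool_rot: [-3.14, -0.001, 3.14]
force: [-0.1, 0.6, 0.8]
width: 34.1
gripper_force: 60.0
```

Call:
{"api": "carry_out", "payload": {"deltas": [0,0,0,0,0,0,0.6]}}

```text
clock: 22.38
eef_pos: [548.9, -5.9, -3.8]
tool_rot: [-3.14, -0.001, 3.14]
force: [-0.7, 0.3, -0.1]
width: 34.1
gripper_force: 60.0
```

Settled at (548.9, -5.9). I'll nudge x by +0.4 and lower.

Call:
{"api": "carry_out", "payload": {"deltas": [0,0,0,-0.0004,-0.0002,0.0008,0.6,0,0,0,0,0,0.0008,0.6,0,0,0,0,0,0,0.6]}}

```text
clock: 22.75
eef_pos: [549.3, -6.2, -5.3]
tool_rot: [-3.14, -0.001, 3.14]
force: [-0.9, 0.3, 3.4]
width: 33.9
gripper_force: 60.3
```

Call:
{"api": "carry_out", "payload": {"deltas": [0,0,0,0,0,0.0008,0.6,0,0,0,0,0,0,0.6]}}

```text
clock: 23.0
eef_pos: [549.2, -6.2, -5.6]
tool_rot: [-3.14, -0.001, 3.14]
force: [-2.9, -0.3, 9.1]
width: 33.7
gripper_force: 61.0
```

Call:
{"api": "carry_out", "payload": {"deltas": [0,0,4,-0.0003,0,0,0.6,0,0,-4,-0.0003,0,0,0.6,0,0,4,0,0.0004,0,0.6,0,0,-4,0.0004,0,0,0.6,0,0,0,0,0,0,0.6]}}

```text
clock: 23.62
eef_pos: [550.6, -5.7, -5.5]
tool_rot: [-3.14, 0.001, 3.141]
force: [-0.8, -0.7, 7.7]
width: 34.0
gripper_force: 60.8
```

Call:
{"api": "carry_out", "payload": {"deltas": [0,0,4,0.0004,0,0,0.6,0,0,-4,0,-0.0004,0,0.6,0,0,4,0,-0.0004,0,0.6,0,0,-4,-0.0004,0,0,0.6,0,0,0,0,0,0,0.6]}}

```text
clock: 24.25
eef_pos: [550.5, -6.1, -5.5]
tool_rot: [-3.141, 0.001, 3.141]
force: [0.0, 0.4, 6.2]
width: 34.2
gripper_force: 60.8
```

Before searching further, I'll compare the three cores' sizes in the first top picture as a check.

```bash
python3 - <<'E'
from g import *
it=cv2.imread("pics/top0.png")[:,:,::-1].copy();ct=ctrl.calibration("top")
hsv=cv2.cvtColor(it,cv2.COLOR_RGB2HSV)
P={}
for uv in ((166,287),(348,298),(397,292)):
    X=onz(ct,uv,18);d=(np.array(ct['R'])@X+ct['t'])[2]
    r=rect(it,ct,X[0]+30,X[1]+30,60,60,18,8);g=cv2.cvtColor(cv2.cvtColor(r,cv2.COLOR_RGB2BGR),cv2.COLOR_BGR2GRAY)
    o=[]
    for lo in (130,150,170,190):
        m=(g>lo).astype(np.uint8);cs,h=cv2.findContours(m,cv2.RETR_CCOMP,cv2.CHAIN_APPROX_NONE)
        k=[q for q in cs if cv2.pointPolygonTest(q,(240,240),False)>=0 and len(q)>20];k=sorted(k,key=cv2.contourArea)
        if k: o.append([lo]+[tuple(np.round(np.array(cv2.fitEllipse(q)[1])/8,1)) for q in k[-2:]])
    print(uv,X,o)
E
```

```text
(166, 287) [415.28 194.31  18.  ] [[130, (np.float64(15.6), np.float64(16.5)), (np.float64(55.3), np.float64(59.0))], [150, (np.float64(17.1), np.float64(17.7)), (np.float64(54.5), np.float64(58.2))], [170, (np.float64(18.1), np.float64(18.7)), (np.float64(53.9), np.float64(57.8))], [190, (np.float64(19.1), np.float64(19.5)), (np.float64(38.3), np.float64(39.8))]]
(348, 298) [ 403.41 -164.91   18.  ] [[130, (np.float64(14.6), np.float64(17.3)), (np.float64(54.4), np.float64(61.4))], [150, (np.float64(16.0), np.float64(18.2)), (np.float64(53.8), np.float64(60.9))], [170, (np.float64(17.3), np.float64(18.9)), (np.float64(54.5), np.float64(58.2))], [190, (np.float64(18.5), np.float64(19.6)), (np.float64(53.8), np.float64(56.4))]]
(397, 292) [ 417.94 -261.93   18.  ] [[130, (np.float64(16.2), np.float64(16.5)), (np.float64(57.2), np.float64(59.1))], [150, (np.float64(17.5), np.float64(17.7)), (np.float64(56.4), np.float64(58.3))], [170, (np.float64(18.4), np.float64(18.6)), (np.float64(53.8), np.float64(58.8))], [190, (np.float64(19.2), np.float64(19.4)), (np.float64(41.2), np.float64(42.3))]]
```

```bash
python3 - <<'E'
from g import *
it=cv2.imread("pics/top0.png")[:,:,::-1].copy();ct=ctrl.calibration("top")
for uv in ((166,287),(348,298),(397,292)):
    X=onz(ct,uv,18);r=rect(it,ct,X[0]+30,X[1]+30,60,60,18,8)
    b=r[...,2]  # blue channel: trim is dark there
    for lo in (150,180,205):
        m=cv2.threshold(b,lo,255,0)[1];cs,h=cv2.findContours(m,cv2.RETR_CCOMP,cv2.CHAIN_APPROX_NONE)
        k=sorted([q for q in cs if cv2.pointPolygonTest(q,(240,240),False)>=0 and len(q)>20],key=cv2.contourArea)
        print(uv,lo,[np.round(np.array(cv2.fitEllipse(q)[1])/8,1) for q in k])
E
```

```text
(166, 287) 150 [array([17.7, 18.3]), array([39.7, 39.9])]
(166, 287) 180 [array([19.3, 19.7]), array([38.2, 38.4])]
(166, 287) 205 [array([20.6, 20.8]), array([37. , 37.2])]
(348, 298) 150 [array([17.8, 18.4]), array([54.7, 57.2])]
(348, 298) 180 [array([19.1, 19.6]), array([52.5, 58. ])]
(348, 298) 205 [array([20.2, 20.6]), array([34.1, 34.3])]
(397, 292) 150 [array([18. , 18.2]), array([42.6, 42.8])]
(397, 292) 180 [array([19.4, 19.5]), array([41.2, 41.3])]
(397, 292) 205 [array([20.5, 20.6]), array([40.1, 40.2])]
```

The top view gives the left core about 37 mm against 34 and 40 for the others, so it is the middle size. Pocket 2 refused it, as felt, so it goes on to pocket 3.

Call:
{"api": "carry_out", "payload": {"deltas": [0,0,0,0,0,-0.008,0.6,0,0,0,0.0035,-0.0178,0,0.6,0,0,0,0.0035,-0.0178,0,0.6,0,0,0,0.0035,-0.0176,0,0.6,0,0,0,0,0,0,0.6,0,0,0,0,0,0,0.6,0,0,0,0,0,0,0.6,0,0,0,0,0,0,0.6]}}

```text
clock: 25.25
eef_pos: [538.9, -58.9, 1.8]
tool_rot: [-3.141, -0.001, 3.141]
force: [0.1, -0.3, -0.9]
width: 34.0
gripper_force: 60.0
```

Call:
{"api": "carry_out", "payload": {"deltas": [0,0,0,0,0,0,0.6]}}

```text
clock: 25.38
eef_pos: [538.9, -59.2, 1.8]
tool_rot: [-3.14, -0.001, 3.141]
force: [0.5, -0.0, -0.5]
width: 34.1
gripper_force: 60.0
```

Call:
{"api": "carry_out", "payload": {"deltas": [0,0,0,-0.0009,0,0.003,0.6,0,0,0,0,0,0.002,0.6,0,0,0,0,0,0,0.6,0,0,0,0,0,0,0.6]}}

```text
clock: 25.88
eef_pos: [539.7, -59.7, -3.3]
tool_rot: [-3.14, -0.001, 3.14]
force: [-0.5, 0.8, 0.3]
width: 34.3
gripper_force: 60.0
```

Call:
{"api": "carry_out", "payload": {"deltas": [0,0,0,0,0,0.001,0.6,0,0,0,0,0,0.001,0.6,0,0,0,0,0,0,0.6]}}

```text
clock: 26.25
eef_pos: [539.6, -59.7, -5.3]
tool_rot: [-3.14, -0.001, 3.14]
force: [-0.0, 0.1, -0.7]
width: 33.9
gripper_force: 60.0
```

Call:
{"api": "carry_out", "payload": {"deltas": [0,0,0,0,0,0.0008,0.6,0,0,0,0,0,0,0.6]}}

```text
clock: 26.5
eef_pos: [539.6, -59.7, -6.1]
tool_rot: [-3.14, -0.001, 3.14]
force: [0.7, 0.2, -0.8]
width: 34.2
gripper_force: 60.0
```

It is already below rim height with no force, so it is entering.

Call:
{"api": "carry_out", "payload": {"deltas": [0,0,0,0,0,0.001,0.6,0,0,0,0,0,0.001,0.6,0,0,0,0,0,0,0.6]}}

```text
clock: 26.88
eef_pos: [539.6, -59.7, -8.2]
tool_rot: [-3.14, -0.001, 3.14]
force: [-0.6, -0.5, -0.9]
width: 33.8
gripper_force: 60.0
```

Call:
{"api": "carry_out", "payload": {"deltas": [0,0,0,0,0,0.001,0.6,0,0,0,0,0,0.001,0.6,0,0,0,0,0,0,0.6]}}

```text
clock: 27.25
eef_pos: [539.6, -59.7, -10.2]
tool_rot: [-3.14, -0.001, 3.14]
force: [0.1, 0.7, -1.0]
width: 33.6
gripper_force: 60.0
```

Call:
{"api": "carry_out", "payload": {"deltas": [0,0,0,0,0,0.001,0.6,0,0,0,0,0,0.001,0.6,0,0,0,0,0,0,0.6]}}

```text
clock: 27.62
eef_pos: [539.6, -59.7, -12.2]
tool_rot: [-3.14, -0.001, 3.14]
force: [-0.1, 0.4, 0.2]
width: 33.9
gripper_force: 60.0
```

Call:
{"api": "carry_out", "payload": {"deltas": [0,0,0,0,0,0.0008,0.6,0,0,0,0,0,0,0.6]}}

```text
clock: 27.88
eef_pos: [539.7, -59.7, -12.9]
tool_rot: [-3.14, -0.001, 3.14]
force: [0.7, 0.4, -1.4]
width: 33.8
gripper_force: 60.0
```

Call:
{"api": "carry_out", "payload": {"deltas": [0,0,0,0,0,0.0006,0.6,0,0,0,0,0,0,0.6]}}

```text
clock: 28.12
eef_pos: [539.8, -59.7, -13.1]
tool_rot: [-3.14, -0.001, 3.14]
force: [-0.2, -0.3, 5.2]
width: 33.5
gripper_force: 60.5
```

It rests on the floor at -13.1, as predicted. I'll hold briefly, then release and lift away.

Call:
{"api": "carry_out", "payload": {"deltas": [0,0,0,0,0,0,0.6,0,0,0,0,0,-0.0003,0.4,0,0,0,0,0,0,0.1,0,0,0,0,0,0,-0.1,0,0,0,0,0,0,-0.2,0,0,0,0,0,0,-0.2,0,0,0,0,0,0,-0.2]}}

```text
clock: 29.0
eef_pos: [539.7, -59.7, -13.2]
tool_rot: [-3.14, -0.001, 3.14]
force: [0.2, 0.8, 0.1]
width: 51.2
gripper_force: 0.0
```

Call:
{"api": "carry_out", "payload": {"deltas": [0,0,0,0,0,-0.01,-0.2,0,0,0,0,0,-0.03,-0.2,0,0,0,0,0,-0.04,-0.2,0,0,0,-0.02,0,-0.04,-0.2,0,0,0,-0.04,0,0,-0.2,0,0,0,0,0,0,-0.2,0,0,0,0,0,0,-0.2,0,0,0,0,0,0,-0.2]}}

```text
clock: 30.0
eef_pos: [598.4, -59.7, 106.5]
tool_rot: [-3.14, -0.003, 3.141]
force: [0.7, -0.7, -1.2]
width: 50.9
gripper_force: 0.0
```

```bash
python3 - <<'E'
from g import *
s=ctrl.read_state();print(s['clock'],s['eef_pos'],s['width'])
c,im=snap("wrist","w7")
for z in (30,38):
    X=np.array([[539.84,-58.29,float(z)]]);pr,_=cv2.projectPoints(X,cv2.Rodrigues(np.array(c['R']))[0],np.array(c['t'],float),c['mtx'],np.array(c['distortion']));print(z,pr.ravel())
u,v=pr.ravel().astype(int);k=im[max(v-75,0):v+75,max(u-100,0):u+100][:,:,::-1];cv2.imwrite("pics/w7z.png",cv2.resize(k,None,fx=4,fy=4,interpolation=cv2.INTER_CUBIC));print(max(u-100,0),max(v-75,0))
E
```

```text
30.0 [598.39 -59.7  106.47] 50.91329164974751
30 [281.41 126.42]
38 [281.41 126.94]
181 51
```

View pics/w7z.png

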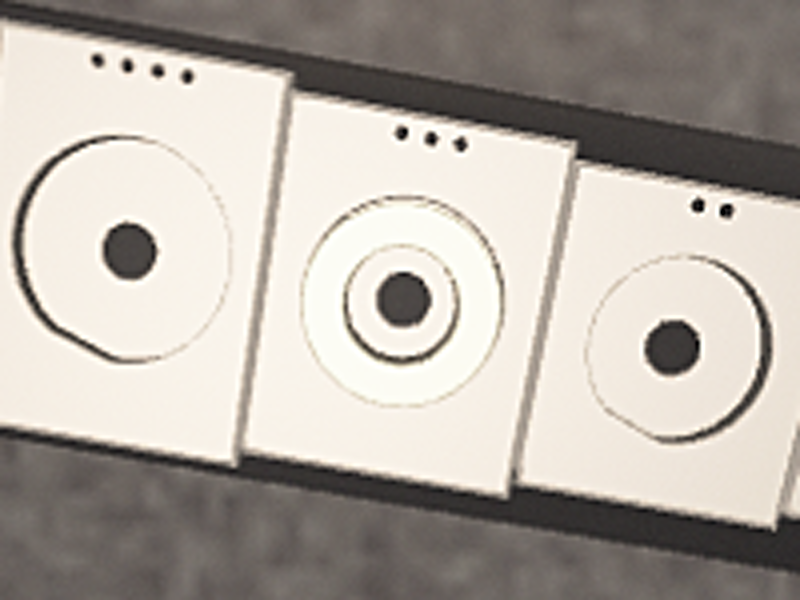

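The core sits level and concentric in the three-mark pocket, at about (281,126), and it has been let go. I'm handing in.

```bash
python3 -c "
from cell import ctrl
print(ctrl.finish_job())"
```

```text
the job is handed in; nothing more can be done
None
```

The left core was refused by pockets 1 and 2 and went into pocket 3, where it now sits fully home and let go; the job was handed in at about 30 s, and no verdict was returned.

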